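# Swap the universal joint and drive insert, then shut the safety gate

### The arm

A 6-joint arm with a two-finger parallel gripper is mounted at the origin on the work surface. World frame = base frame: x ahead of the robot, y to its left, z up, the work surface at z = 0. Lengths are in m, angles in rad, forces in N, time in s.
With the tool pointing down it reaches from about 0.3 to 0.75 m from the base axis. Payload 8.5 kg.
Tool frame: the origin (TCP) lies midway between the tips of the shut fingers; the grasp point (between the pads) lies 19 mm behind it; z points along the fingers, y is the line along which they close (so a half turn about z gives the same grasp; the last joint's range is limited). The gripper opens to 88 mm and grips with 3 to 60 N. Pads are 18 mm wide; open, the fingers measure 123 mm over their backs; the gripper's body (75 mm by 187 mm) begins 45 mm behind the grasp point.
Start: joints at [1.112, 0.381, 1.297, -0, 1.464, -0.215], TCP at [0.133, 0.534, 0.239] pointing down, gripper open.
Joint ranges: [-3.11, 3.11], [-0.89, 2.33], [0.22, 2.48], [-1.42, 4.56], [0.17, 2.85], [-2.88, 2.88]. Speed limits (rad/s): [2.39, 2.39, 3.14, 3.14, 3.14, 3.14].

### API

Orientations are given as a 3x3 rotation matrix whose columns are the frame's x, y, z axes.
In Python, from plant import ctrl gives the robot as it stands. The module is installed in compiled form; this text tells all that it offers.
- The arm moves only by the tool send_rows, never from a script. Its argument "targets" is a list of rows, each an object with "travel": the shift along the tool's x, y, z each as a share of 0.25 m, from -1 to 1, a list of three; "twist": the turn, a rotation vector about the tool's x, y, z each as a share of 180 degrees, from -1 to 1, a list of three; "gripper": the opening, from -1 (shut) to 1 (fully open). A call has 1 to 20 rows; each row shifts and turns the commanded pose from where the row before left it, along the tool's axes as they then stand; what a row does not reach is not made up. A row lasts 1/8 s, in which the tool goes at most 62.5 mm and 10.7 degrees, less where a joint would pass 70% of its speed; a pose out of reach is approached as far as the arm can. A call with a number of a shift or a turn outside -1 to 1 is refused whole. A call with a gripper value outside its range is refused whole. The fingers move at their own pace and stop on an object; the grip force is fixed at half the most. Time passes only in rows, so rows that do not move let the fingers close. It gives the time, the measured TCP pose, the force, the opening and the grip force at its end, in the units of the state.
- ctrl.sense(): the state, without advancing time (a new reading comes with each control period).
- ctrl.get_image(name): name is "side" or "top"; returns a dict with "frame" (384x512x3 uint8, red, green, blue), "intrinsics" (3x3 intrinsics, pixels), "rvec" (rotation vector, rad) and "tvec" (3), from world to camera coordinates, as OpenCV has them. Camera axes: x right, y down, z forward; pixel columns grow to the right and rows downward; lengths in m; the calibration is good to about 2 mm. A picture is of the moment at which its call begins. There is no depth.
- ctrl.job_done(): hands the job in; it is judged then, once.
Trained networks look in the newest picture that a camera, given by its name, has taken for a name from the list of things; names that differ only in an ending like _2 or _b are one class to them, and where a whole thing is asked for, a point or a joint stands for the part that bears it (a point fixed in the world has none). Each returns a list of dicts, best first, with "conf" (0 to 1); they miss things now and then, are a little off and sometimes report something else, mostly with a low value. They report only what shows in the picture. A call takes as long as a camera call. They do not tell look-alikes from the thing itself.
- ctrl.find_in(camera, name): "box" ([left, top, width, height] in pixels, round what is visible of it).
- ctrl.pinpoint(camera, name): "point" ([column, row] in pixels: a listed point, or the origin of a listed thing).
The state is a dict: "time_s": time; "joint_pos": joint angles; "qvel": joint speeds; "tau": joint torques, N m; "position": TCP position; "orientation": TCP orientation; "ft_force": force on the tool from outside, world axes, zero at the start; "ft_torque": the same for the moment, N m; "width": opening from 0.0 (shut) to 1.0 (fully open); "finger_force": force on a finger pad.
Only numpy, scipy, OpenCV 4.12 (cv2) and the standard library are available. Lean on these libraries where they do the work, as an engineer would, in place of code of your own. Each camera call takes 0.05 s, during which the arm holds its last target. There are 200 camera calls.

### The job

The black universal joint and the tan phenolic drive insert are lying in each other's cradle: swap them, so that each lies flat and centred between the cheeks of the cradle the other one had, lengthwise along it (either way round), setting them down gently, never dropping them. Once both are in place, swing the clear safety gate fully shut. Leave the other things on the bench where they are.

Things in the scene. Friction and masses are not known exactly. Their poses are not given: they have to be found in the camera images.
- ujoint: black universal joint, 0.45 kg: two square-shouldered yokes linked by a cross; body 120 mm long (x), 40 mm wide and 40 mm high, plus an 18 mm square drive stub 19 mm long at its +x end. Origin: centre of the 120 mm body (20 mm above what it rests on, 45 mm above the bench in a cradle). Its middle has flat sides 40 mm apart to grip.
- insert: tan phenolic drive insert, 0.18 kg: square bar 110 mm long (x), 34 mm wide and 34 mm high, with a 22 mm square step 25 mm long at its +x end. Origin: centre of the 110 mm bar (17 mm above what it rests on, 42 mm above the bench in a cradle).
- cradle_a: fixed cradle, holds the universal joint at first, the insert at the end: base plate 140 x 80 x 10 mm with two grey saddles at x = +-42 mm (each 16 mm long, flat top 25 mm above the bench, a 14 mm high cheek each side, 50 mm between cheeks). Origin: middle of the plate's underside, on the bench; x along the part's length, z up. Between the saddles (68 mm) it is open for fingers down to the plate.
- cradle_b: fixed cradle, holds the insert at first, the universal joint at the end: base plate 140 x 80 x 10 mm with two grey saddles at x = +-42 mm (each 16 mm long, flat top 25 mm above the bench, a 14 mm high cheek each side, 50 mm between cheeks). Origin: middle of the plate's underside, on the bench; x along the part's length, z up. Between the saddles (68 mm) it is open for fingers down to the plate.
- pad: empty cork pad fixed to the bench, 100 mm (x) by 170 mm (y), 4 mm thick, where a part can be laid aside, along y. Origin: centre of its underside, on the bench.
- gate (a joint): angle of the clear polycarbonate gate about its upright hinge, rad: 0 is fully shut (hard stop), growing as it swings out to the left (+y), away from the cradles. It starts open, turns with light friction and stays where it is left.
- gate_grip (a point): centre of the black upright grip block on the gate's top edge near its free end, 190 mm from the hinge: 20 mm along the gate, 18 mm across, standing free from 133 to 183 mm above the bench; this point is at 168 mm. Axes: x along the gate to the hinge, y square to it on the outer side, z up. The gate is 217 mm wide, 10 mm thick, 15 to 133 mm above the bench.
- gate_hinge (a point): point on the gate's upright hinge axis (18 mm diameter post 192 mm tall), at the height of gate_grip; axes as gate_grip.
- collar: bystander: brass knurled collar, a ring 64 mm across and 30 mm high. Origin: centre of underside.
- spacer: bystander: white nylon spacer, a tube 56 mm across and 60 mm high. Origin: centre of underside.
- deep_socket: bystander: steel deep socket standing upright, 40 mm across, 70 mm high. Origin: centre of underside.
- torque_wrench: bystander: torque wrench lying along x, 405 mm long, 34 mm high. Origin: on the bench, 210 mm from its handle's end.
Not all that is in view belongs to the job. There is more than one size of the ujoint; the one meant has the size given above.

How it is judged:
By the outcome, as a careful person would: the job done as asked, in the order asked, and still so for the second after the job is handed in, with the robot touching nothing.
It also fails if it takes over 72 s, if anything falls off the work surface, if the arm or the gripper's body presses on something with over 40 N, if the wrist force passes 120 N, or if a joint passes its speed limit or range.

## Working session

There is one attempt and no reset: what is moved stays moved. The work goes in short steps, Python scripts to look and compute and a tool call to move; the robot and the scene stay as the last step left them, time stands still between calls to the robot, and variables do not carry over. Pictures are saved under pics/ and viewed, at most 10 in all, crops included, and the job is handed in when it is done.

Besides the shell and the picture viewer there is one more tool, called after "Call:" by a JSON object that holds its "fn" and its "kwargs". send_rows: Moves the arm, as the interface text tells. Shift numbers are shares of 0.25 m and turn numbers shares of 180 degrees, none past 1 either way. Its arguments: {"type":"object","properties":{"targets":{"type":"array"}},"required":["targets"]}

```bash
mkdir -p pics; cat > h.py <<'E'
import numpy as np, cv2
from plant import ctrl
def cam(n):
    d=ctrl.get_image(n); R=cv2.Rodrigues(np.array(d["rvec"],float))[0]
    return d["frame"],np.array(d["intrinsics"],float),R,np.array(d["tvec"],float).ravel()
def ray(c,p):
    _,K,R,t=c; d=R.T@np.linalg.inv(K)@np.array([p[0],p[1],1.]); return -R.T@t,d
def atz(c,p,z):
    o,d=ray(c,p); return o+d*(z-o[2])/d[2]
def proj(c,X):
    _,K,R,t=c; q=K@(R@np.array(X,float)+t); return q[:2]/q[2]
def tri(c1,p1,c2,p2):
    o,d=ray(c1,p1);a,b=ray(c2,p2);d=d/np.linalg.norm(d);b=b/np.linalg.norm(b)
    s=np.linalg.lstsq(np.c_[d,-b],a-o,rcond=None)[0]
    P,Q=o+d*s[0],a+b*s[1]; return (P+Q)/2,np.linalg.norm(P-Q)
E
python3 - <<'E'
from h import *
np.set_printoptions(precision=3,suppress=True)
C={n:cam(n) for n in("side","top")}
for n in C:
    cv2.imwrite(f"pics/{n}0.png",cv2.resize(C[n][0][:,:,::-1],(800,600),interpolation=cv2.INTER_CUBIC)); print(n,-C[n][2].T@C[n][3],C[n][2][2])
for k in "ujoint insert cradle_a pad gate_grip gate_hinge collar spacer deep_socket torque_wrench".split():
    r={n:ctrl.pinpoint(n,k) for n in C}
    for n in C: print(k,n,[(np.round(a["point"]).tolist(),round(a["conf"],2)) for a in r[n][:4]])
    if r["side"] and r["top"]: print("   ",*tri(C["side"],r["side"][0]["point"],C["top"],r["top"][0]["point"]))
s=ctrl.sense();print(s["position"],s["orientation"],s["width"],s["time_s"])
E
```

```text
side [-0.112 -0.884  0.856] [ 0.479  0.666 -0.572]
top [ 0.282 -0.028  1.393] [ 0.18   0.    -0.984]
ujoint side [([260.0, 298.0], 0.9), ([227.0, 252.0], 0.76), ([272.0, 215.0], 0.56)]
ujoint top [([332.0, 237.0], 0.81), ([276.0, 229.0], 0.74), ([270.0, 180.0], 0.62)]
    [ 0.348 -0.311  0.019] 9.323007154929249e-05
insert side [([324.0, 256.0], 0.77), ([218.0, 130.0], 0.18)]
insert top [([332.0, 178.0], 0.72), ([253.0, 142.0], 0.62)]
    [ 0.564 -0.309  0.05 ] 0.0030537068768767338
cradle_a side [([268.0, 226.0], 0.74), ([326.0, 267.0], 0.63)]
cradle_a top [([329.0, 178.0], 0.77), ([270.0, 182.0], 0.67), ([372.0, 191.0], 0.43)]
    [ 0.484 -0.247  0.169] 0.1210645816691074
pad side [([178.0, 191.0], 0.88)]
pad top [([180.0, 221.0], 0.83)]
    [0.401 0.25  0.001] 0.003592617540905517
gate_grip side [([214.0, 134.0], 0.73)]
gate_grip top [([171.0, 162.0], 0.88)]
    [0.572 0.263 0.17 ] 0.020192766205621937
gate_hinge side [([270.0, 151.0], 0.89), ([326.0, 268.0], 0.28)]
gate_hinge top [([220.0, 138.0], 0.74)]
    [0.679 0.097 0.148] 0.0026008980936952897
collar side [([215.0, 131.0], 0.64), ([358.0, 312.0], 0.59), ([181.0, 190.0], 0.2)]
collar top [([372.0, 192.0], 0.49)]
    [ 0.351 -0.27   0.5  ] 0.1807946823930695
spacer side [([295.0, 204.0], 0.79)]
spacer top [([252.0, 144.0], 0.47), ([334.0, 178.0], 0.22)]
    [ 0.712 -0.011 -0.018] 0.004302947025008831
deep_socket side [([338.0, 232.0], 0.75)]
deep_socket top [([303.0, 146.0], 0.66)]
    [ 0.706 -0.217  0.   ] 0.017237330480668264
torque_wrench side [([180.0, 155.0], 0.59)]
torque_wrench top [([136.0, 187.0], 0.67)]
    [0.509 0.421 0.029] 0.019884613969278802
[0.133 0.534 0.239] [[-0.97   0.241 -0.   ]
 [ 0.241  0.97  -0.   ]
 [ 0.    -0.    -1.   ]] 1.000743644549571 1.1
```

View pics/top0.png

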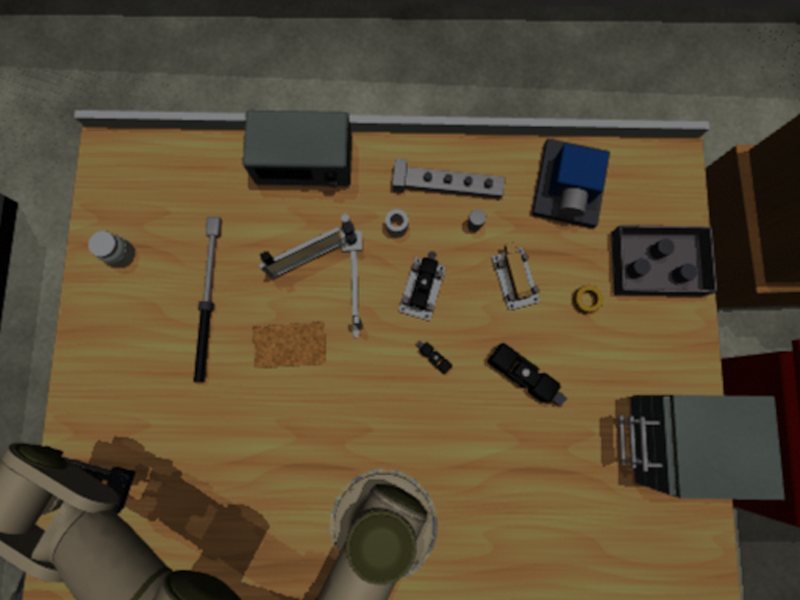

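View pics/side0.png

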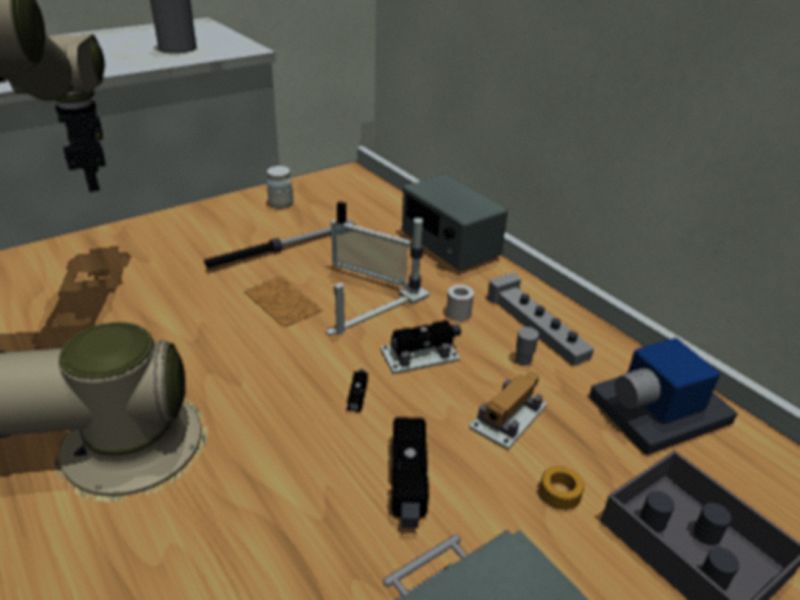

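Top picture: the ujoint that matters lies in cradle_a near (423,283), the insert in cradle_b near (517,277). The loose ones at (525,373) and (433,357) are a large and a small look-alike. The gate is open, from its hinge at (350,235) to its free end at (265,262), and the shut line runs down to the post at (357,328). The side picture agrees with this. Next I zoom in on both cradles.

```bash
python3 - <<'E'
from h import *
import pickle
np.set_printoptions(precision=4,suppress=True)
C={n:cam(n) for n in("side","top")}
pickle.dump(C,open("C0.pkl","wb"))
S,T=C["side"],C["top"]
print("uj",tri(S,(272,215),T,(270,180)),"ins",tri(S,(324,256),T,(332,178)))
print("crA",tri(S,(268,226),T,(270,182)),"crB",tri(S,(326,267),T,(329,178)))
for a in [("uj",(432,256),(423,283),.045),("ins",(514,247),(520,285),.042),("gate",(265,262),(350,235),.133),("shut",(357,328),(353,245),.02)]:
    print(a[0],[atz(T,np.array(p)/1.5625,a[3]) for p in a[1:3]])
def crop(c,u,v,w,h,s): return cv2.resize(c[0][v:v+h,u:u+w,::-1],None,fx=s,fy=s,interpolation=cv2.INTER_LANCZOS4)
a=crop(T,250,150,100,64,8)[:,:800]
b=np.hstack([crop(S,240,200,66,42,6)[:, :400],crop(S,295,236,66,42,6)[:,:400]])
im=np.vstack([cv2.resize(a,(800,340*800//800)) if 0 else cv2.resize(a,(540,346)),cv2.resize(b,(800,254))[:,:540]]) if 0 else None
cv2.imwrite("pics/t1.png",a); cv2.imwrite("pics/s1.png",np.clip(1.6*crop(S,235,195,120,90,6.6).astype(float),0,255).astype(np.uint8))
E
```

```text
uj (array([ 0.5543, -0.0828,  0.0461]), np.float64(0.004238043309906125)) ins (array([ 0.5626, -0.31  ,  0.0503]), np.float64(0.001574333486469408))
crA (array([ 0.5496, -0.0816,  0.0049]), np.float64(0.007497513619566334)) crB (array([ 0.5748, -0.3103,  0.0015]), np.float64(0.003497521818036112))
uj [array([ 0.6146, -0.1053,  0.045 ]), array([ 0.5485, -0.0845,  0.045 ])]
ins [array([ 0.6412, -0.3023,  0.042 ]), array([ 0.5484, -0.3148,  0.042 ])]
gate [array([0.5723, 0.2715, 0.133 ]), array([0.638 , 0.0844, 0.133 ])]
shut [array([0.4415, 0.0703, 0.02  ]), array([0.6448, 0.0863, 0.02  ])]
```

View pics/t1.png

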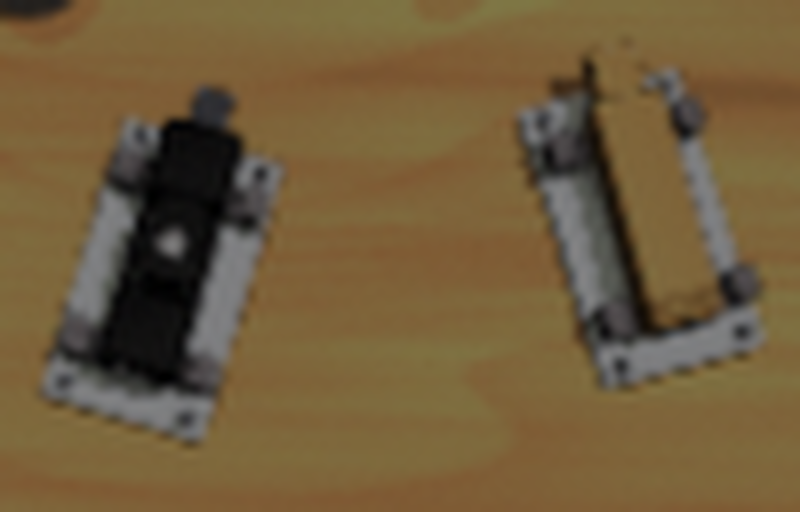

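View pics/s1.png

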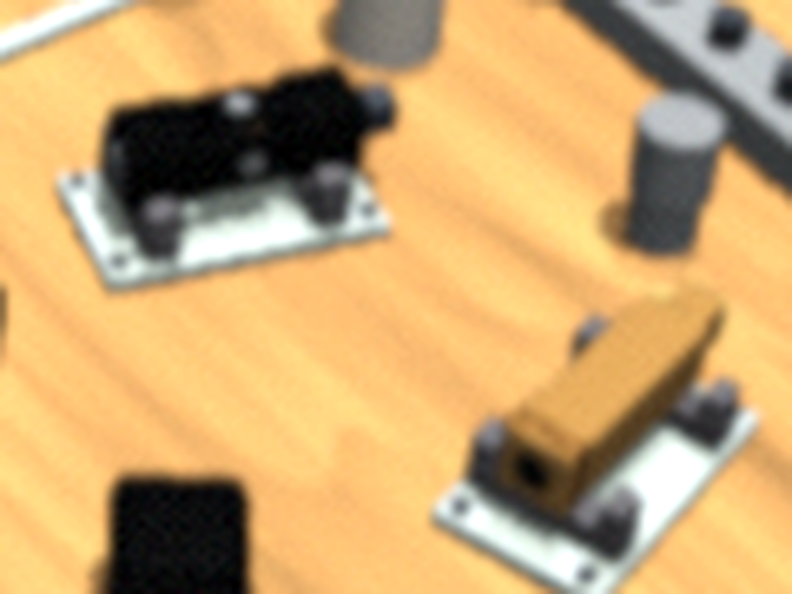

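```bash
cat > fit.py <<'E'
from h import *
import pickle
from scipy.optimize import least_squares
np.set_printoptions(precision=4,suppress=True)
C=pickle.load(open("C0.pkl","rb"));S,T=C["side"],C["top"]
t=lambda U,V:np.array([(U+.5)/8-.5+250,(V+.5)/8-.5+150]); s=lambda U,V:np.array([(U+.5)/6.6-.5+235,(V+.5)/6.6-.5+195])
nl,nr,fl,fr=(-.07,.04),(-.07,-.04),(.07,.04),(.07,-.04)
def fit(obs,z,x0):
    def f(q):
        r=[]
        for c,p,k in obs:
            co,si=np.cos(q[2]),np.sin(q[2])
            r+=list(proj(c,(q[0]+co*k[0]-si*k[1],q[1]+si*k[0]+co*k[1],z))-p)
        return np.array(r)
    q=least_squares(f,x0,loss="soft_l1",x_scale=[.01,.01,.1]); return q.x,f(q.x).reshape(-1,2)
A=[(T,t(128,118),fl),(T,t(283,162),fr),(T,t(200,440),nr),(T,t(43,392),nl),(S,s(60,178),nl),(S,s(110,281),nr),(S,s(388,223),fr)]
B=[(T,t(520,108),fl),(T,t(680,68),fr),(T,t(762,345),nr),(T,t(605,388),nl),(S,s(433,513),nl),(S,s(757,415),fr)]
for n,o,x0 in(("A",A,(.55,-.08,-.3)),("B",B,(.565,-.31,.2))):
    for m,oo in(("both",o),("top",[k for k in o if k[0] is T]),("side",[k for k in o if k[0] is S])):
        q,r=fit(oo,.01,x0);print(n,m,q,"deg",np.degrees(q[2]),"maxres",abs(r).max())
if __name__=="__main__":
    print("uj dot",tri(S,s(238,102),T,t(170,242)), "stub end",tri(S,s(380,100),T,t(213,95)))
    print("uj near mid top",atz(T,t(143,374),.045),atz(T,t(203,130),.065))
    print("ins near-left top",tri(S,s(505,410),T,t(650,328)),"near-right",tri(S,s(575,455),T,t(722,315)))
    for p in [(600,95),(650,328),(722,315),(683,120)]: print(atz(T,t(*p),.059))
    h=ctrl.pinpoint("top","gate_hinge")[0]["point"];g=ctrl.pinpoint("top","gate_grip")[0]["point"]
    print(atz(T,h,.168),atz(T,g,.168)); h=ctrl.pinpoint("side","gate_hinge")[0]["point"];g=ctrl.pinpoint("side","gate_grip")[0]["point"]
    print(atz(S,h,.168),atz(S,g,.168))
    c=lambda u,v,w,h,k,C,g:np.clip(g*cv2.resize(C[0][v:v+h,u:u+w,::-1],None,fx=k,fy=k,interpolation=cv2.INTER_CUBIC).astype(float),0,255).astype(np.uint8)
    cv2.imwrite("pics/g1.png",np.hstack([c(155,125,80,95,5,T,1.5),c(200,120,80,95,5,S,1.5)]))
E
python3 fit.py
```

```text
A both [ 0.5445 -0.0827 -0.2802] deg -16.056311130689185 maxres 0.8405432433336273
A top [ 0.5436 -0.0835 -0.2782] deg -15.938689720671851 maxres 0.3908310254105629
A side [ 0.5462 -0.081  -0.2803] deg -16.058925951194283 maxres 0.6967216102206066
B both [ 0.5728 -0.3099  0.2878] deg 16.491909924888272 maxres 0.7770493404549939
B top [ 0.5723 -0.3104  0.2718] deg 15.575539570970255 maxres 0.39739815899326913
B side [ 0.5744 -0.3089  0.3156] deg 18.081658618717537 maxres 0.23748151558169184
uj dot (array([ 0.5489, -0.0839,  0.0687]), np.float64(0.0006099124221677101)) stub end (array([ 0.621 , -0.1032,  0.0525]), np.float64(0.0019332247335785068))
uj near mid top [ 0.4914 -0.073   0.045 ] [ 0.6021 -0.0985  0.065 ]
ins near-left top (array([ 0.5153, -0.3032,  0.0662]), np.float64(0.0046557049069454026)) near-right (array([ 0.5225, -0.3366,  0.0646]), np.float64(0.005291004980770786))
[ 0.6236 -0.2823  0.059 ]
[ 0.5146 -0.3033  0.059 ]
[ 0.5212 -0.3363  0.059 ]
[ 0.6124 -0.3204  0.059 ]
[0.6789 0.1005 0.168 ] [ 0.6586 -0.1875  0.168 ]Traceback (most recent call last):
  File "fit.py", line 27, in <module>
    print(atz(T,h,.168),atz(T,g,.168)); h=ctrl.pinpoint("side","gate_hinge")[0]["point"];g=ctrl.pinpoint("side","gate_grip")[0]["point"]
                                          ~~~~~~~~~~~~~~~~~~~~~~~~~~~~~~~~~~^^^
IndexError: list index out of range
```

Call:
{"fn": "send_rows", "kwargs": {"targets": [{"travel":[-0.08,-0.07,0],"twist":[0,0,0],"gripper":1},{"travel":[-0.15,-0.136,0],"twist":[0,0,0],"gripper":1},{"travel":[-0.15,-0.136,0],"twist":[0,0,0],"gripper":1},{"travel":[-0.15,-0.136,0],"twist":[0,0,0],"gripper":1},{"travel":[-0.15,-0.136,0],"twist":[0,0,0],"gripper":1},{"travel":[-0.15,-0.136,0],"twist":[0,0,0],"gripper":1},{"travel":[-0.15,-0.136,0],"twist":[0,0,0],"gripper":1},{"travel":[-0.15,-0.136,0],"twist":[0,0,0],"gripper":1},{"travel":[-0.15,-0.136,0],"twist":[0,0,0],"gripper":1},{"travel":[-0.15,-0.136,0],"twist":[0,0,0],"gripper":1},{"travel":[-0.15,-0.136,0],"twist":[0,0,0],"gripper":1},{"travel":[-0.15,-0.136,0],"twist":[0,0,0],"gripper":1},{"travel":[-0.15,-0.136,0],"twist":[0,0,0],"gripper":1},{"travel":[-0.15,-0.136,0],"twist":[0,0,0],"gripper":1},{"travel":[-0.15,-0.136,0],"twist":[0,0,0],"gripper":1},{"travel":[-0.022,-0.025,0.1],"twist":[0,0,0.0114],"gripper":1},{"travel":[0,0,0.1],"twist":[0,0,0],"gripper":1},{"travel":[0,0,0],"twist":[0,0,0],"gripper":1}]}}

```text
time_s: 3.6
position: [0.5457, -0.084, 0.1874]
orientation: [[-0.961, 0.276, -0.003], [0.276, 0.961, 0.001], [0.004, 0.0, -1.0]]
ft_force: [0.2, -0.4, 0.1]
width: 1.001
finger_force: 0.0
```

```bash
cat >> h.py <<'E'
def go(x,y,z,yaw):
    "error to a target in tool axes/shares (after the twist), tool pointing down"
    s=ctrl.sense(); p=np.array(s["position"]);O=np.array(s["orientation"])
    y0=np.degrees(np.arctan2(O[1,0],O[0,0])); dy=(yaw-y0+180)%360-180
    a=np.radians(yaw); d=np.array([x,y,z])-p
    print("t",round(s["time_s"],2),"p",np.round(p,4),"yaw",round(y0,2),"tilt",np.round(O[:,2],3),"w",round(s["width"]*88,1),"ft",np.round(s["ft_force"],1),"ff",round(float(np.max(s["finger_force"])),1),"q",np.round(s["joint_pos"],2))
    for n,b in(("after twist",a),("before",np.radians(y0))):
        t=np.array([d[0]*np.cos(b)+d[1]*np.sin(b), d[0]*np.sin(b)-d[1]*np.cos(b), -d[2]])
        print(n,"travel",np.round(t/.25,4),"twist",round(-dy/180,4))
E
python3 -c "
from h import *
go(.547,-.0838,.034,164)"
```

```text
t 3.6 p [ 0.5457 -0.084   0.1874] yaw 163.97 tilt [-0.003  0.001 -1.   ] w 88.1 ft [ 0.2 -0.4  0.1] ff 0.0 q [-0.37  0.43  1.38  0.    1.34 -1.66]
after twist travel [-0.0047  0.0023  0.6136] twist -0.0002
before travel [-0.0047  0.0023  0.6136] twist -0.0002
```

Call:
{"fn": "send_rows", "kwargs": {"targets": [{"travel":[-0.0047,0.0023,0.1],"twist":[0,0,0],"gripper":1},{"travel":[0,0,0.15],"twist":[0,0,0],"gripper":1},{"travel":[0,0,0.15],"twist":[0,0,0],"gripper":1},{"travel":[0,0,0.12],"twist":[0,0,0],"gripper":1},{"travel":[0,0,0.06],"twist":[0,0,0],"gripper":1},{"travel":[0,0,0.034],"twist":[0,0,0],"gripper":1},{"travel":[0,0,0],"twist":[0,0,0],"gripper":1}]}}

```text
time_s: 4.47
position: [0.548, -0.084, 0.0358]
orientation: [[-0.961, 0.276, 0.001], [0.276, 0.961, -0.0], [-0.001, -0.0, -1.0]]
ft_force: [-0.8, 0.0, 0.5]
width: 1.0
finger_force: 0.0
```

```bash
python3 -c "
from h import *
go(.547,-.0838,.034,164)
c=lambda u,v,w,h,k,C,g:np.clip(g*cv2.resize(C[0][v:v+h,u:u+w,::-1],None,fx=k,fy=k,interpolation=cv2.INTER_CUBIC).astype(float),0,255).astype(np.uint8)
T=cam('top');S=cam('side')
cv2.imwrite('pics/g2.png',np.hstack([c(155,125,80,95,5,T,1.5),c(230,170,80,95,5,S,1.5)]))
"
```

```text
t 4.47 p [ 0.548  -0.084   0.0358] yaw 163.99 tilt [ 0.001 -0.    -1.   ] w 88.0 ft [-0.8  0.   0.5] ff 0.0 q [-0.37  0.62  1.55 -0.    0.97 -1.66]
after twist travel [ 0.004  -0.0004  0.007 ] twist -0.0001
before travel [ 0.004  -0.0004  0.007 ] twist -0.0001
```

View pics/g2.png

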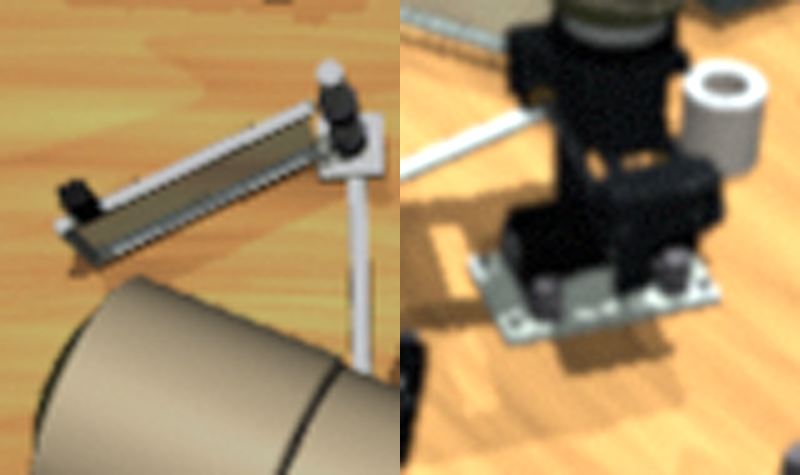

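The side crop (right) shows the fingers straddling the black joint between the saddles of cradle_a. The top crop shows the gate's grip block at (80,195) and the top of the hinge post at (330,72). I close the gripper.

Call:
{"fn": "send_rows", "kwargs": {"targets": [{"travel":[0,0,0],"twist":[0,0,0],"gripper":-1},{"travel":[0,0,0],"twist":[0,0,0],"gripper":-1},{"travel":[0,0,0],"twist":[0,0,0],"gripper":-1},{"travel":[0,0,0],"twist":[0,0,0],"gripper":-1},{"travel":[0,0,0],"twist":[0,0,0],"gripper":-1},{"travel":[0,0,0],"twist":[0,0,0],"gripper":-1}]}}

```text
time_s: 5.32
position: [0.5477, -0.0838, 0.0353]
orientation: [[-0.961, 0.276, 0.0], [0.276, 0.961, 0.0], [-0.0, 0.0, -1.0]]
ft_force: [-0.4, 1.4, 0.5]
width: 0.453
finger_force: 29.9
```

```bash
python3 -c "
from h import *
go(.40,.25,.2,90)"
```

```text
t 5.33 p [ 0.5477 -0.0838  0.0353] yaw 163.98 tilt [ 0.  0. -1.] w 39.9 ft [-0.4  1.4  0.5] ff 29.9 q [-0.37  0.62  1.56  0.    0.97 -1.66]
after twist travel [ 1.3353 -0.5906 -0.6589] twist 0.411
before travel [ 0.9362  1.1205 -0.6589] twist 0.411
```

Call:
{"fn": "send_rows", "kwargs": {"targets": [{"travel":[0,0,-0.04],"twist":[0,0,0],"gripper":-1},{"travel":[0,0,-0.12],"twist":[0,0,0],"gripper":-1},{"travel":[0,0,-0.14],"twist":[0,0,0],"gripper":-1},{"travel":[0,0,-0.14],"twist":[0,0,0.03],"gripper":-1},{"travel":[0,0,-0.14],"twist":[0,0,0.054],"gripper":-1},{"travel":[0,0,-0.079],"twist":[0,0,0.054],"gripper":-1},{"travel":[0,0,0],"twist":[0,0,0.054],"gripper":-1},{"travel":[0,0,0],"twist":[0,0,0.054],"gripper":-1},{"travel":[0,0,0],"twist":[0,0,0.054],"gripper":-1},{"travel":[0,0,0],"twist":[0,0,0.054],"gripper":-1},{"travel":[0.08,-0.034,0],"twist":[0,0,0.04],"gripper":-1},{"travel":[0.17,-0.077,0],"twist":[0,0,0.017],"gripper":-1},{"travel":[0.18,-0.08,0],"twist":[0,0,0],"gripper":-1},{"travel":[0.18,-0.08,0],"twist":[0,0,0],"gripper":-1},{"travel":[0.18,-0.08,0],"twist":[0,0,0],"gripper":-1},{"travel":[0.18,-0.08,0],"twist":[0,0,0],"gripper":-1},{"travel":[0.18,-0.08,0],"twist":[0,0,0],"gripper":-1},{"travel":[0.14,-0.06,0],"twist":[0,0,0],"gripper":-1},{"travel":[0.045,-0.02,0],"twist":[0,0,0],"gripper":-1},{"travel":[0,0,0],"twist":[0,0,0],"gripper":-1}]}}

```text
time_s: 7.82
position: [0.394, 0.247, 0.2001]
orientation: [[-0.001, 1.0, -0.0], [1.0, 0.001, -0.0], [-0.0, -0.0, -1.0]]
ft_force: [0.6, 0.2, -4.3]
width: 0.449
finger_force: 29.9
```

```bash
python3 -c "
from h import *
go(.40,.25,.014,90)"
```

```text
t 7.83 p [0.394  0.247  0.2001] yaw 90.06 tilt [-0. -0. -1.] w 39.5 ft [ 0.6  0.2 -4.3] ff 29.9 q [ 0.3   0.27  1.59 -0.    1.28  0.3 ]
after twist travel [0.0122 0.024  0.7444] twist 0.0003
before travel [0.0122 0.024  0.7444] twist 0.0003
```

Call:
{"fn": "send_rows", "kwargs": {"targets": [{"travel":[0.0122,0.024,0.08],"twist":[0,0,0],"gripper":-1},{"travel":[0,0,0.16],"twist":[0,0,0],"gripper":-1},{"travel":[0,0,0.16],"twist":[0,0,0],"gripper":-1},{"travel":[0,0,0.16],"twist":[0,0,0],"gripper":-1},{"travel":[0,0,0.1],"twist":[0,0,0],"gripper":-1},{"travel":[0,0,0.04],"twist":[0,0,0],"gripper":-1},{"travel":[0,0,0.02],"twist":[0,0,0],"gripper":-1},{"travel":[0,0,0.01],"twist":[0,0,0],"gripper":-1},{"travel":[0,0,0.006],"twist":[0,0,0],"gripper":-1},{"travel":[0,0,0.004],"twist":[0,0,0],"gripper":-1}]}}

```text
time_s: 9.07
position: [0.4004, 0.2501, 0.0154]
orientation: [[-0.0, 1.0, 0.001], [1.0, 0.0, 0.0], [0.0, 0.001, -1.0]]
ft_force: [1.1, 0.9, -4.8]
width: 0.45
finger_force: 29.9
```

```bash
python3 -c "
from h import *
go(.40,.25,.014,90)"
```

```text
t 9.07 p [0.4004 0.2501 0.0154] yaw 90.01 tilt [ 0.001  0.    -1.   ] w 39.6 ft [ 1.1  0.9 -4.8] ff 29.9 q [ 0.31  0.55  1.8  -0.    0.78  0.31]
after twist travel [-0.0003 -0.0017  0.0054] twist 0.0
before travel [-0.0003 -0.0017  0.0054] twist 0.0
```

Call:
{"fn": "send_rows", "kwargs": {"targets": [{"travel":[0,0,0.003],"twist":[0,0,0],"gripper":-1},{"travel":[0,0,0.003],"twist":[0,0,0],"gripper":-1}]}}

```text
time_s: 9.32
position: [0.4003, 0.2501, 0.0142]
orientation: [[-0.0, 1.0, 0.001], [1.0, 0.0, 0.0], [0.0, 0.001, -1.0]]
ft_force: [-4.4, -1.4, 14.8]
width: 0.451
finger_force: 29.9
```

Call:
{"fn": "send_rows", "kwargs": {"targets": [{"travel":[0,0,0],"twist":[0,0,0],"gripper":1},{"travel":[0,0,0],"twist":[0,0,0],"gripper":1},{"travel":[0,0,0],"twist":[0,0,0],"gripper":1},{"travel":[0,0,0],"twist":[0,0,0],"gripper":1},{"travel":[0,0,-0.06],"twist":[0,0,0],"gripper":1},{"travel":[0,0,-0.14],"twist":[0,0,0],"gripper":1},{"travel":[0,0,-0.18],"twist":[0,0,0],"gripper":1},{"travel":[0,0,-0.18],"twist":[0,0,0.054],"gripper":1},{"travel":[0,0,-0.18],"twist":[0,0,0.054],"gripper":1},{"travel":[0,0,0],"twist":[0,0,0.054],"gripper":1},{"travel":[0,0,0],"twist":[0,0,0.054],"gripper":1},{"travel":[0,0,0],"twist":[0,0,0.054],"gripper":1},{"travel":[0,0,0],"twist":[0,0,0.054],"gripper":1},{"travel":[0,0,0],"twist":[0,0,0.054],"gripper":1},{"travel":[0,0,0],"twist":[0,0,0.033],"gripper":1}]}}

```text
time_s: 11.2
position: [0.4001, 0.2499, 0.1984]
orientation: [[0.962, 0.272, -0.0], [0.272, -0.962, -0.0], [-0.0, 0.0, -1.0]]
ft_force: [0.6, 0.1, -0.8]
width: 0.997
finger_force: 0.0
```

```bash
python3 -c "
from h import *
go(.572,-.310,.2,16)"
```

```text
t 11.2 p [0.4001 0.2499 0.1984] yaw 15.78 tilt [-0. -0. -1.] w 87.8 ft [ 0.6  0.1 -0.8] ff 0.0 q [ 0.31  0.28  1.57 -0.    1.29  1.6 ]
after twist travel [ 0.0436  2.3424 -0.0063] twist -0.0012
before travel [ 0.0526  2.3422 -0.0063] twist -0.0012
```

Call:
{"fn": "send_rows", "kwargs": {"targets": [{"travel":[0.0526,0.1,0],"twist":[0,0,0],"gripper":1},{"travel":[0,0.2,0],"twist":[0,0,0],"gripper":1},{"travel":[0,0.22,0],"twist":[0,0,0],"gripper":1},{"travel":[0,0.22,0],"twist":[0,0,0],"gripper":1},{"travel":[0,0.22,0],"twist":[0,0,0],"gripper":1},{"travel":[0,0.22,0],"twist":[0,0,0],"gripper":1},{"travel":[0,0.22,0],"twist":[0,0,0],"gripper":1},{"travel":[0,0.22,0],"twist":[0,0,0],"gripper":1},{"travel":[0,0.22,0],"twist":[0,0,0],"gripper":1},{"travel":[0,0.22,0],"twist":[0,0,0],"gripper":1},{"travel":[0,0.2,0],"twist":[0,0,0],"gripper":1},{"travel":[0,0.082,0],"twist":[0,0,0.0238],"gripper":1},{"travel":[0,0,0.08],"twist":[0,0,0],"gripper":1},{"travel":[0,0,0.12],"twist":[0,0,0],"gripper":1},{"travel":[0,0,0.12],"twist":[0,0,0],"gripper":1},{"travel":[0,0,0],"twist":[0,0,0],"gripper":1}]}}

```text
time_s: 13.2
position: [0.5735, -0.3085, 0.1164]
orientation: [[0.979, 0.203, -0.004], [0.203, -0.979, 0.003], [-0.003, -0.004, -1.0]]
ft_force: [0.7, 0.3, -0.2]
width: 0.999
finger_force: 0.0
```

```bash
python3 -c "
from h import *
go(.572,-.310,.028,11.5)"
```

```text
t 13.2 p [ 0.5735 -0.3085  0.1164] yaw 11.73 tilt [-0.004  0.003 -1.   ] w 87.9 ft [ 0.7  0.3 -0.2] ff 0.0 q [-0.67  0.66  1.17 -0.    1.32  0.69]
after twist travel [-0.0073  0.0046  0.3534] twist 0.0013
before travel [-0.0073  0.0046  0.3534] twist 0.0013
```

Call:
{"fn": "send_rows", "kwargs": {"targets": [{"travel":[-0.004,0.003,0.12],"twist":[0,0,0],"gripper":1},{"travel":[0,0,0.12],"twist":[0,0,0],"gripper":1},{"travel":[0,0,0.06],"twist":[0,0,0],"gripper":1},{"travel":[0,0,0.04],"twist":[0,0,0],"gripper":1},{"travel":[0,0,0],"twist":[0,0,0],"gripper":1},{"travel":[0,0,0],"twist":[0,0,0],"gripper":-1},{"travel":[0,0,0],"twist":[0,0,0],"gripper":-1},{"travel":[0,0,0],"twist":[0,0,0],"gripper":-1},{"travel":[0,0,0],"twist":[0,0,0],"gripper":-1},{"travel":[0,0,0],"twist":[0,0,0],"gripper":-1},{"travel":[0,0,0],"twist":[0,0,0],"gripper":-1},{"travel":[0,0,0],"twist":[0,0,0],"gripper":-1}]}}

```text
time_s: 14.7
position: [0.5736, -0.3099, 0.0335]
orientation: [[0.979, 0.203, -0.0], [0.203, -0.979, 0.0], [-0.0, -0.0, -1.0]]
ft_force: [0.1, 1.2, 0.2]
width: 0.386
finger_force: 29.6
```

```bash
python3 -c "
from h import *
go(.544,-.083,.2,-16)"
```

```text
t 14.7 p [ 0.5736 -0.3099  0.0335] yaw 11.74 tilt [-0.  0. -1.] w 34.0 ft [0.1 1.2 0.2] ff 29.6 q [-0.68  0.75  1.25  0.    1.14  0.69]
after twist travel [-0.3638 -0.8398 -0.666 ] twist 0.1541
before travel [ 0.0688 -0.9126 -0.666 ] twist 0.1541
```

Call:
{"fn": "send_rows", "kwargs": {"targets": [{"travel":[0,0,-0.04],"twist":[0,0,0],"gripper":-1},{"travel":[0,0,-0.12],"twist":[0,0,0],"gripper":-1},{"travel":[0,0,-0.14],"twist":[0,0,0.04],"gripper":-1},{"travel":[0,0,-0.1],"twist":[0,0,0.054],"gripper":-1},{"travel":[-0.03,-0.08,0],"twist":[0,0,0.054],"gripper":-1},{"travel":[-0.08,-0.18,0],"twist":[0,0,0.006],"gripper":-1},{"travel":[-0.08,-0.18,0],"twist":[0,0,0],"gripper":-1},{"travel":[-0.08,-0.18,0],"twist":[0,0,0],"gripper":-1},{"travel":[-0.06,-0.14,0],"twist":[0,0,0],"gripper":-1},{"travel":[-0.03,-0.08,0],"twist":[0,0,0],"gripper":-1},{"travel":[0,0,0],"twist":[0,0,0],"gripper":-1},{"travel":[0,0,0],"twist":[0,0,0],"gripper":-1}]}}

```text
time_s: 16.2
position: [0.5404, -0.0854, 0.1336]
orientation: [[0.961, -0.276, 0.001], [-0.276, -0.961, -0.001], [0.001, 0.0, -1.0]]
ft_force: [0.2, 0.8, -1.9]
width: 0.39
finger_force: 29.6
```

```bash
python3 -c "
from h import *
go(.5455,-.0834,.0335,-16)"
```

```text
t 16.2 p [ 0.5404 -0.0854  0.1336] yaw -16.03 tilt [ 0.001 -0.001 -1.   ] w 34.3 ft [ 0.2  0.8 -1.9] ff 29.6 q [-0.37  0.47  1.47 -0.    1.2   1.48]
after twist travel [ 0.0173 -0.0131  0.4004] twist -0.0001
before travel [ 0.0173 -0.0131  0.4004] twist -0.0001
```

Call:
{"fn": "send_rows", "kwargs": {"targets": [{"travel":[0.0173,-0.0131,0.06],"twist":[0,0,0],"gripper":-1},{"travel":[0,0,0.12],"twist":[0,0,0],"gripper":-1},{"travel":[0,0,0.1],"twist":[0,0,0],"gripper":-1},{"travel":[0,0,0.06],"twist":[0,0,0],"gripper":-1},{"travel":[0,0,0.03],"twist":[0,0,0],"gripper":-1},{"travel":[0,0,0.014],"twist":[0,0,0],"gripper":-1},{"travel":[0,0,0.006],"twist":[0,0,0],"gripper":-1},{"travel":[0,0,0.004],"twist":[0,0,0],"gripper":-1}]}}

```text
time_s: 17.2
position: [0.5454, -0.0824, 0.0354]
orientation: [[0.961, -0.275, 0.001], [-0.275, -0.961, -0.0], [0.001, 0.0, -1.0]]
ft_force: [0.1, 1.1, -2.1]
width: 0.383
finger_force: 29.6
```

```bash
python3 -c "
from h import *
go(.5455,-.0834,.0335,-16)"
```

```text
t 17.2 p [ 0.5454 -0.0824  0.0354] yaw -15.98 tilt [ 0.001 -0.    -1.   ] w 33.7 ft [ 0.1  1.1 -2.1] ff 29.6 q [-0.36  0.61  1.56 -0.    0.97  1.49]
after twist travel [0.0017 0.0037 0.0078] twist 0.0001
before travel [0.0017 0.0037 0.0078] twist 0.0001
```

Call:
{"fn": "send_rows", "kwargs": {"targets": [{"travel":[0,0.003,0.003],"twist":[0,0,0],"gripper":-1},{"travel":[0,0,0.002],"twist":[0,0,0],"gripper":-1},{"travel":[0,0,0.002],"twist":[0,0,0],"gripper":-1}]}}

```text
time_s: 17.58
position: [0.5449, -0.0831, 0.0335]
orientation: [[0.961, -0.275, 0.0], [-0.275, -0.961, -0.0], [0.0, 0.0, -1.0]]
ft_force: [-1.8, 0.9, 4.2]
width: 0.387
finger_force: 29.6
```

Call:
{"fn": "send_rows", "kwargs": {"targets": [{"travel":[0,0,0],"twist":[0,0,0],"gripper":1},{"travel":[0,0,0],"twist":[0,0,0],"gripper":1},{"travel":[0,0,0],"twist":[0,0,0],"gripper":1},{"travel":[0,0,0],"twist":[0,0,0],"gripper":1},{"travel":[0,0,-0.06],"twist":[0,0,0],"gripper":1},{"travel":[0,0,-0.14],"twist":[0,0,0],"gripper":1},{"travel":[0,0,-0.18],"twist":[0,0,-0.04],"gripper":1},{"travel":[0,0,-0.18],"twist":[0,0,-0.055],"gripper":1},{"travel":[0,0,-0.12],"twist":[0,0,-0.055],"gripper":1},{"travel":[0,0,0],"twist":[0,0,-0.055],"gripper":1},{"travel":[0,0,0],"twist":[0,0,-0.055],"gripper":1},{"travel":[0,0,0],"twist":[0,0,-0.055],"gripper":1},{"travel":[0,0,0],"twist":[0,0,-0.055],"gripper":1},{"travel":[0,0,0],"twist":[0,0,-0.055],"gripper":1},{"travel":[0,0,0],"twist":[0,0,-0.055],"gripper":1},{"travel":[0,0,0],"twist":[0,0,-0.055],"gripper":1},{"travel":[0,0,0],"twist":[0,0,-0.054],"gripper":1}]}}

```text
time_s: 19.7
position: [0.5448, -0.083, 0.2044]
orientation: [[-0.006, 1.0, 0.001], [1.0, 0.006, -0.0], [-0.0, 0.001, -1.0]]
ft_force: [-0.6, -0.1, -0.6]
width: 0.998
finger_force: 0.0
```

```bash
python3 -c "
from h import *
import pickle
go(.4,.25,.2,90)
c=lambda u,v,w,h,k,C,g:np.clip(g*cv2.resize(C[0][v:v+h,u:u+w,::-1],None,fx=k,fy=k,interpolation=cv2.INTER_CUBIC).astype(float),0,255).astype(np.uint8)
T=cam('top');S=cam('side');pickle.dump({'top':T,'side':S},open('C1.pkl','wb'))
cv2.imwrite('pics/p2.png',np.hstack([c(150,150,200,120,4,T,1.5)]))
"
```

```text
t 19.7 p [ 0.5448 -0.083   0.2044] yaw 90.36 tilt [ 0.001 -0.    -1.   ] w 87.8 ft [-0.6 -0.1 -0.6] ff 0.0 q [-0.37  0.41  1.35 -0.    1.38 -0.37]
after twist travel [ 1.3319 -0.5791  0.0175] twist 0.002
before travel [ 1.3356 -0.5707  0.0175] twist 0.002
```

View pics/p2.png

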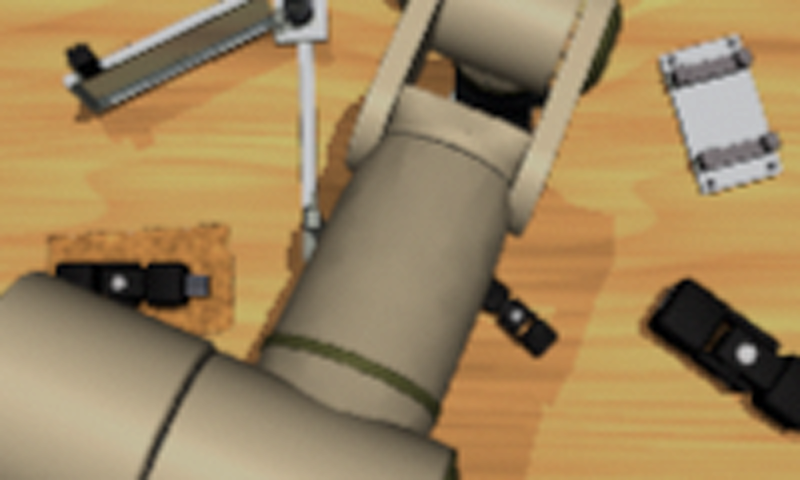

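The top crop shows cradle_b empty, its plate corners near (660,55), (740,35), (780,172) and (703,192). The ujoint lies flat on the pad, its pin at (118,283) and its stub end at (210,286). I refine B and find the joint's offset from where I released it.

```bash
python3 - <<'E'
from fit import *
C=pickle.load(open("C1.pkl","rb"));T=C["top"];S=C["side"]
t=lambda U,V:np.array([(U+.5)/4-.5+150,(V+.5)/4-.5+150])
q,r=fit([(T,t(660,55),fl),(T,t(740,35),fr),(T,t(780,172),nr),(T,t(703,192),nl)],.01,(.57,-.31,.28));print("B",q,np.degrees(q[2]),abs(r).max())
for n,p,z in(("dot",(118,283),.044),("left end",(57,277),.044),("body right",(189,283),.044),("stub end",(211,286),.033)): print(n,atz(T,t(*p),z))
im=np.clip(1.5*cv2.resize(S[0][222:290,285:370,::-1],None,fx=7,fy=7,interpolation=cv2.INTER_CUBIC).astype(float),0,255).astype(np.uint8)
# network check of cradle B in side view
print([ (np.round(a["point"],1),round(a["conf"],2)) for a in ctrl.pinpoint("side","cradle_b")], proj(S,(q[0],q[1],0)))
p=ctrl.pinpoint("top","cradle_b"); print([(atz(T,a["point"],0),round(a["conf"],2)) for a in p])
E
```

```text
A both [ 0.5445 -0.0827 -0.2802] deg -16.056311130689185 maxres 0.8405432433336273
A top [ 0.5436 -0.0835 -0.2782] deg -15.938689720671851 maxres 0.3908310254105629
A side [ 0.5462 -0.081  -0.2803] deg -16.058925951194283 maxres 0.6967216102206066
B both [ 0.5728 -0.3099  0.2878] deg 16.491909924888272 maxres 0.7770493404549939
B top [ 0.5723 -0.3104  0.2718] deg 15.575539570970255 maxres 0.39739815899326913
B side [ 0.5744 -0.3089  0.3156] deg 18.081658618717537 maxres 0.23748151558169184
B [ 0.5722 -0.3105  0.2724] 15.608137531611579 0.637269799682656
dot [0.3974 0.2465 0.044 ]
left end [0.4018 0.3021 0.044 ]
body right [0.3985 0.1821 0.044 ]
stub end [0.3971 0.1635 0.033 ]
[(array([325.6, 271.6]), 0.71), (array([268.2, 228. ]), 0.68)] [324.6984 267.9152]
[(array([ 0.5749, -0.3145,  0.    ]), 0.61)]
```

Call:
{"fn": "send_rows", "kwargs": {"targets": [{"travel":[0.1,-0.044,0],"twist":[0,0,0.002],"gripper":1},{"travel":[0.18,-0.079,0],"twist":[0,0,0],"gripper":1},{"travel":[0.18,-0.079,0],"twist":[0,0,0],"gripper":1},{"travel":[0.18,-0.079,0],"twist":[0,0,0],"gripper":1},{"travel":[0.18,-0.079,0],"twist":[0,0,0],"gripper":1},{"travel":[0.18,-0.079,0],"twist":[0,0,0],"gripper":1},{"travel":[0.18,-0.079,0],"twist":[0,0,0],"gripper":1},{"travel":[0.1,-0.044,0],"twist":[0,0,0],"gripper":1},{"travel":[0.034,-0.017,0.06],"twist":[0,0,0],"gripper":1},{"travel":[0,0,0.16],"twist":[0,0,0],"gripper":1},{"travel":[0,0,0.16],"twist":[0,0,0],"gripper":1},{"travel":[0,0,0.12],"twist":[0,0,0],"gripper":1},{"travel":[0,0,0.06],"twist":[0,0,0],"gripper":1},{"travel":[0,0,0],"twist":[0,0,0],"gripper":1},{"travel":[0,0,0],"twist":[0,0,0],"gripper":1}]}}

```text
time_s: 21.78
position: [0.4023, 0.2463, 0.0641]
orientation: [[0.007, 1.0, 0.001], [1.0, -0.007, 0.0], [0.0, 0.001, -1.0]]
ft_force: [0.6, -0.6, 0.8]
width: 1.001
finger_force: 0.0
```

```bash
python3 -c "
from h import *
go(.4003,.2455,.0145,90)"
```

```text
t 21.77 p [0.4023 0.2463 0.0641] yaw 89.6 tilt [ 0.001  0.    -1.   ] w 88.1 ft [ 0.6 -0.6  0.8] ff 0.0 q [0.3  0.47 1.76 0.   0.91 0.3 ]
after twist travel [-0.0034 -0.008   0.1982] twist -0.0022
before travel [-0.0034 -0.0079  0.1982] twist -0.0022
```

Call:
{"fn": "send_rows", "kwargs": {"targets": [{"travel":[-0.0034,-0.008,0.08],"twist":[0,0,-0.0022],"gripper":1},{"travel":[0,0,0.08],"twist":[0,0,0],"gripper":1},{"travel":[0,0,0.032],"twist":[0,0,0],"gripper":1},{"travel":[0,0,0],"twist":[0,0,0],"gripper":1},{"travel":[0,0,0],"twist":[0,0,0],"gripper":-1},{"travel":[0,0,0],"twist":[0,0,0],"gripper":-1},{"travel":[0,0,0],"twist":[0,0,0],"gripper":-1},{"travel":[0,0,0],"twist":[0,0,0],"gripper":-1},{"travel":[0,0,0],"twist":[0,0,0],"gripper":-1},{"travel":[0,0,0],"twist":[0,0,0],"gripper":-1}]}}

```text
time_s: 23.02
position: [0.4, 0.2454, 0.0153]
orientation: [[-0.001, 1.0, 0.0], [1.0, 0.001, 0.0], [0.0, 0.0, -1.0]]
ft_force: [-0.1, -0.2, 0.1]
width: 0.453
finger_force: 30.0
```

```bash
python3 -c "
from h import *
go(.5724,-.3102,.2,15.8)"
```

```text
t 23.02 p [0.4    0.2454 0.0153] yaw 90.07 tilt [ 0.  0. -1.] w 39.8 ft [-0.1 -0.2  0.1] ff 30.0 q [ 0.3   0.55  1.81 -0.    0.78  0.3 ]
after twist travel [ 0.0586  2.3262 -0.7388] twist 0.4126
before travel [-2.2232  0.6871 -0.7388] twist 0.4126
```

Call:
{"fn": "send_rows", "kwargs": {"targets": [{"travel":[0,0,-0.04],"twist":[0,0,0],"gripper":-1},{"travel":[0,0,-0.12],"twist":[0,0,0],"gripper":-1},{"travel":[0,0,-0.16],"twist":[0,0,0.02],"gripper":-1},{"travel":[0,0,-0.16],"twist":[0,0,0.054],"gripper":-1},{"travel":[0,0,-0.16],"twist":[0,0,0.054],"gripper":-1},{"travel":[0,0,-0.1],"twist":[0,0,0.054],"gripper":-1},{"travel":[0,0,0],"twist":[0,0,0.054],"gripper":-1},{"travel":[0,0,0],"twist":[0,0,0.054],"gripper":-1},{"travel":[0,0,0],"twist":[0,0,0.054],"gripper":-1},{"travel":[0,0,0],"twist":[0,0,0.05],"gripper":-1},{"travel":[0,0,0],"twist":[0,0,0.0186],"gripper":-1}]}}

```text
time_s: 24.4
position: [0.3992, 0.2452, 0.2004]
orientation: [[0.963, 0.269, -0.001], [0.269, -0.963, -0.0], [-0.001, 0.0, -1.0]]
ft_force: [-0.4, 1.1, -4.8]
width: 0.449
finger_force: 30.0
```

Call:
{"fn": "send_rows", "kwargs": {"targets": [{"travel":[0.0586,0.08,0],"twist":[0,0,0],"gripper":-1},{"travel":[0,0.16,0],"twist":[0,0,0],"gripper":-1},{"travel":[0,0.21,0],"twist":[0,0,0],"gripper":-1},{"travel":[0,0.21,0],"twist":[0,0,0],"gripper":-1},{"travel":[0,0.21,0],"twist":[0,0,0],"gripper":-1},{"travel":[0,0.21,0],"twist":[0,0,0],"gripper":-1},{"travel":[0,0.21,0],"twist":[0,0,0],"gripper":-1},{"travel":[0,0.21,0],"twist":[0,0,0],"gripper":-1},{"travel":[0,0.21,0],"twist":[0,0,0],"gripper":-1},{"travel":[0,0.21,0],"twist":[0,0,0],"gripper":-1},{"travel":[0,0.21,0],"twist":[0,0,0],"gripper":-1},{"travel":[0,0.14,0],"twist":[0,0,0],"gripper":-1},{"travel":[0,0.056,0.05],"twist":[0,0,0],"gripper":-1},{"travel":[0,0,0.12],"twist":[0,0,0],"gripper":-1},{"travel":[0,0,0.08],"twist":[0,0,0],"gripper":-1},{"travel":[0,0,0],"twist":[0,0,0],"gripper":-1},{"travel":[0,0,0],"twist":[0,0,0],"gripper":-1}]}}

```text
time_s: 26.52
position: [0.5725, -0.3097, 0.1386]
orientation: [[0.962, 0.273, 0.001], [0.273, -0.962, -0.0], [0.001, 0.001, -1.0]]
ft_force: [-0.8, -0.6, -4.3]
width: 0.449
finger_force: 30.0
```

```bash
python3 -c "
from h import *
go(.5724,-.3102,.0363,15.8)"
```

```text
t 26.52 p [ 0.5725 -0.3097  0.1386] yaw 15.84 tilt [ 0.001 -0.    -1.   ] w 39.5 ft [-0.8 -0.6 -4.3] ff 30.0 q [-0.68  0.63  1.15  0.    1.36  0.62]
after twist travel [-0.001   0.0016  0.4091] twist 0.0002
before travel [-0.001   0.0016  0.4091] twist 0.0002
```

Call:
{"fn": "send_rows", "kwargs": {"targets": [{"travel":[-0.001,0.0016,0.06],"twist":[0,0,0],"gripper":-1},{"travel":[0,0,0.12],"twist":[0,0,0],"gripper":-1},{"travel":[0,0,0.1],"twist":[0,0,0],"gripper":-1},{"travel":[0,0,0.06],"twist":[0,0,0],"gripper":-1},{"travel":[0,0,0.03],"twist":[0,0,0],"gripper":-1},{"travel":[0,0,0.016],"twist":[0,0,0],"gripper":-1},{"travel":[0,0,0.008],"twist":[0,0,0],"gripper":-1},{"travel":[0,0,0.004],"twist":[0,0,0],"gripper":-1}]}}

```text
time_s: 27.52
position: [0.5724, -0.3107, 0.0387]
orientation: [[0.962, 0.272, 0.001], [0.272, -0.962, -0.001], [0.001, 0.001, -1.0]]
ft_force: [-0.3, -0.8, -4.3]
width: 0.454
finger_force: 30.0
```

```bash
python3 -c "
from h import *
go(.5724,-.3102,.0363,15.8)"
```

```text
t 27.52 p [ 0.5724 -0.3107  0.0387] yaw 15.8 tilt [ 0.001 -0.001 -1.   ] w 39.9 ft [-0.3 -0.8 -4.3] ff 30.0 q [-0.68  0.74  1.25  0.    1.15  0.62]
after twist travel [ 0.0007 -0.002   0.0096] twist 0.0
before travel [ 0.0007 -0.002   0.0096] twist 0.0
```

Call:
{"fn": "send_rows", "kwargs": {"targets": [{"travel":[0,-0.001,0.004],"twist":[0,0,0],"gripper":-1},{"travel":[0,0,0.003],"twist":[0,0,0],"gripper":-1},{"travel":[0,0,0.002],"twist":[0,0,0],"gripper":-1}]}}

```text
time_s: 27.9
position: [0.5721, -0.3104, 0.0363]
orientation: [[0.962, 0.272, 0.0], [0.272, -0.962, -0.0], [0.0, 0.0, -1.0]]
ft_force: [-1.6, 1.0, 0.6]
width: 0.449
finger_force: 30.0
```

Call:
{"fn": "send_rows", "kwargs": {"targets": [{"travel":[0,0,0],"twist":[0,0,0],"gripper":1},{"travel":[0,0,0],"twist":[0,0,0],"gripper":1},{"travel":[0,0,0],"twist":[0,0,0],"gripper":1},{"travel":[0,0,0],"twist":[0,0,0],"gripper":1},{"travel":[0,0,-0.06],"twist":[0,0,0],"gripper":1},{"travel":[0,0,-0.16],"twist":[0,0,0],"gripper":1},{"travel":[0,0,-0.2],"twist":[0,0,0],"gripper":1},{"travel":[0,0,-0.2],"twist":[0,0,0],"gripper":1},{"travel":[0,0,-0.2],"twist":[0,0,0],"gripper":1},{"travel":[0,0,-0.08],"twist":[0,0,0],"gripper":1}]}}

```text
time_s: 29.15
position: [0.5724, -0.3105, 0.2658]
orientation: [[0.962, 0.272, 0.005], [0.272, -0.962, -0.004], [0.004, 0.005, -1.0]]
ft_force: [-0.2, -0.5, -0.4]
width: 0.995
finger_force: 0.0
```

```bash
python3 - <<'E'
from h import *
import pickle
np.set_printoptions(precision=4,suppress=True)
C=pickle.load(open("C0.pkl","rb"));S,T=C["side"],C["top"]
# g2 crop (scale 5, offset 155,125): block top, hinge post top; 800-view: shut rail
t=lambda U,V:np.array([(U+.5)/5-.5+155,(V+.5)/5-.5+125])
v=lambda U,V:np.array([(U+.5)/1.5625-.5,(V+.5)/1.5625-.5])
print("block top",atz(T,t(76,188),.183),"post top",atz(T,t(330,72),.192))
print("net top grip",atz(T,(171,162),.168),"net hinge",atz(T,(220,138),.168),"side grip",atz(S,(214,134),.168),"hinge",atz(S,(270,151),.168))
print("side: block top",atz(S,v(342,204),.183),"post top",atz(S,v(418,219),.192))
print("rail",atz(T,t(358,185),.01),atz(T,t(362,368),.01),"stop post base",atz(T,v(357,330),.0), "side base",atz(S,v(332,331),0), "side hinge base",atz(S,v(413,295),0))
for n in("top","side"):
    cam(n)
    for k in("gate_grip","gate_hinge"):
        print(n,k,[(atz((S if n=="side" else T),a["point"],.168),round(a["conf"],2)) for a in ctrl.pinpoint(n,k)[:2]])
go(.57,.27,.25,16)
E
```

```text
block top [0.5796 0.2601 0.183 ] post top [0.6607 0.0919 0.192 ]
net top grip [0.584  0.2596 0.168 ] net hinge [0.6719 0.0964 0.168 ] side grip [0.5642 0.2699 0.168 ] hinge [0.6567 0.0697 0.168 ]
side: block top [0.5771 0.2594 0.183 ] post top [0.667  0.0999 0.192 ]
rail [0.6285 0.0854 0.01  ] [0.4869 0.0779 0.01  ] stop post base [0.4397 0.0722 0.    ] side base [ 0.441  0.083 -0.   ] side hinge base [0.6633 0.0982 0.    ]
top gate_grip [(array([0.5822, 0.2639, 0.168 ]), 0.64)]
top gate_hinge [(array([0.6654, 0.0979, 0.168 ]), 0.79)]
side gate_grip [(array([0.5807, 0.265 , 0.168 ]), 0.97)]
side gate_hinge [(array([0.5861, 0.2805, 0.168 ]), 0.57)]
t 29.45 p [ 0.5718 -0.3101  0.2597] yaw 15.8 tilt [-0.002  0.002 -1.   ] w 88.1 ft [ 0.3 -0.3  0.1] ff 0.0 q [-0.68  0.55  0.94 -0.    1.65  0.62]
after twist travel [ 0.6329 -2.2325  0.0388] twist -0.0011
before travel [ 0.6251 -2.2347  0.0388] twist -0.0011
```

Call:
{"fn": "send_rows", "kwargs": {"targets": [{"travel":[0,0,0.039],"twist":[0,0,-0.03],"gripper":0},{"travel":[0,0,0],"twist":[0,0,-0.055],"gripper":0},{"travel":[0,0,0],"twist":[0,0,-0.055],"gripper":0},{"travel":[0,0,0],"twist":[0,0,-0.055],"gripper":0},{"travel":[0,0,0],"twist":[0,0,-0.055],"gripper":0},{"travel":[0,0,0],"twist":[0,0,-0.055],"gripper":0},{"travel":[0,0,0],"twist":[0,0,-0.055],"gripper":0},{"travel":[0,0,0],"twist":[0,0,-0.055],"gripper":0},{"travel":[0,0,0],"twist":[0,0,-0.055],"gripper":0},{"travel":[0,0,0],"twist":[0,0,-0.055],"gripper":0},{"travel":[0,0,0],"twist":[0,0,-0.038],"gripper":0},{"travel":[0,0,0],"twist":[0,0,0],"gripper":0}]}}

```text
time_s: 30.95
position: [0.5719, -0.3102, 0.2501]
orientation: [[-0.455, 0.89, -0.002], [0.89, 0.455, 0.001], [0.002, -0.001, -1.0]]
ft_force: [-0.2, -0.1, 0.3]
width: 0.503
finger_force: 0.0
```

Call:
{"fn": "send_rows", "kwargs": {"targets": [{"travel":[0.08,0.042,0],"twist":[0,0,0],"gripper":0},{"travel":[0.187,0.0987,0],"twist":[0,0,0],"gripper":0},{"travel":[0.187,0.0987,0],"twist":[0,0,0],"gripper":0},{"travel":[0.187,0.0987,0],"twist":[0,0,0],"gripper":0},{"travel":[0.187,0.0987,0],"twist":[0,0,0],"gripper":0},{"travel":[0.187,0.0987,0],"twist":[0,0,0],"gripper":0},{"travel":[0.187,0.0987,0],"twist":[0,0,0],"gripper":0},{"travel":[0.187,0.0987,0],"twist":[0,0,0],"gripper":0},{"travel":[0.187,0.0987,0],"twist":[0,0,0],"gripper":0},{"travel":[0.187,0.0987,0],"twist":[0,0,0],"gripper":0},{"travel":[0.187,0.0987,0],"twist":[0,0,0],"gripper":0},{"travel":[0.078,0.041,0],"twist":[0,0,0],"gripper":0},{"travel":[0,0,0],"twist":[0,0,0],"gripper":0},{"travel":[0,0,0],"twist":[0,0,0],"gripper":0}]}}

```text
time_s: 32.7
position: [0.5788, 0.2616, 0.2513]
orientation: [[-0.455, 0.891, -0.0], [0.891, 0.455, -0.0], [-0.0, -0.0, -1.0]]
ft_force: [-0.3, -1.2, -0.7]
width: 0.504
finger_force: 0.0
```

```bash
python3 -c "
from h import *
import pickle
go(.579,.263,.146,117.1)
c=lambda u,v,w,h,k,C,g:np.clip(g*cv2.resize(C[0][v:v+h,u:u+w,::-1],None,fx=k,fy=k,interpolation=cv2.INTER_CUBIC).astype(float),0,255).astype(np.uint8)
T=cam('top');S=cam('side');pickle.dump({'top':T,'side':S},open('C2.pkl','wb'))
cv2.imwrite('pics/p3.png',np.vstack([c(150,130,200,75,4,T,1.5),c(170,80,200,75,4,S,1.5),c(170,155,200,75,4,S,1.5)][:1]+[c(170,205,200,75,4,S,1.5)]))
"
```

```text
t 32.7 p [0.5788 0.2616 0.2513] yaw 117.06 tilt [-0. -0. -1.] w 44.4 ft [-0.3 -1.2 -0.7] ff 0.0 q [ 0.24  0.53  1.01 -0.    1.6  -0.23]
after twist travel [0.0046 0.0031 0.4211] twist -0.0002
before travel [0.0047 0.0031 0.4211] twist -0.0002
```

View pics/p3.png

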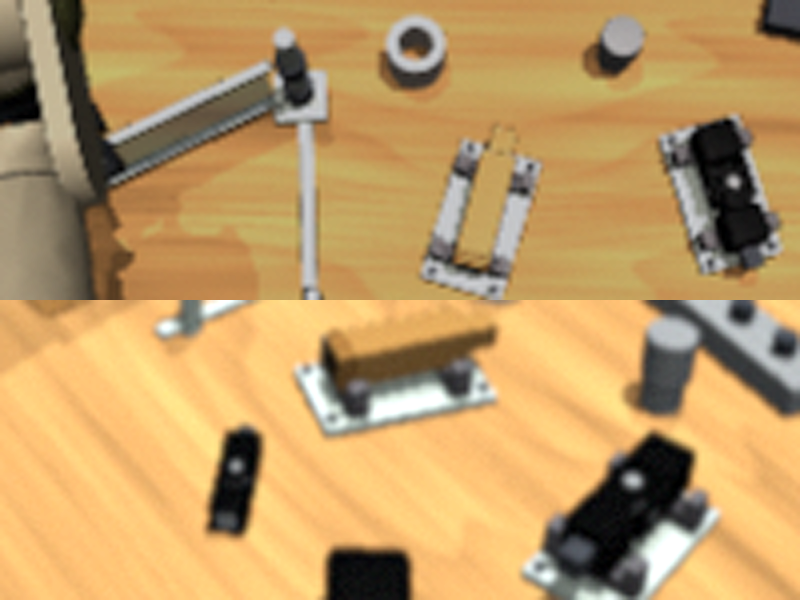

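```bash
python3 - <<'E'
from fit import *
C=pickle.load(open("C2.pkl","rb"));T=C["top"];S=C["side"]
t=lambda U,V:np.array([(U+.5)/4-.5+150,(V+.5)/4-.5+130])
s=lambda U,V:np.array([(U+.5)/4-.5+170,(V-300+.5)/4-.5+205])
def loc(X,c,d):
    a=np.radians(d);e=np.array(X[:2])-c;return np.array([e[0]*np.cos(a)+e[1]*np.sin(a),-e[0]*np.sin(a)+e[1]*np.cos(a)])*1000
cB,cA=np.array([.5722,-.3105]),np.array([.5436,-.0835])
print("uj (top): dot",loc(atz(T,t(733,183),.065),cB,15.7),"far",loc(atz(T,t(715,120),.065),cB,15.7),"near",loc(atz(T,t(746,250),.06),cB,15.7),"stub end",loc(atz(T,t(753,267),.054),cB,15.7))
print("uj dot tri",tri(S,s(632,480),T,t(733,183)),loc(tri(S,s(632,480),T,t(733,183))[0],np.array([.5728,-.3102]),15.8))
print("ins near mid",loc(atz(T,t(475,262),.059),cA,-16),"far step",loc(atz(T,t(502,127),.053),cA,-16),"far L/R bar",loc(atz(T,t(478,153),.059),cA,-16),loc(atz(T,t(517,158),.059),cA,-16))
E
```

```text
A both [ 0.5445 -0.0827 -0.2802] deg -16.056311130689185 maxres 0.8405432433336273
A top [ 0.5436 -0.0835 -0.2782] deg -15.938689720671851 maxres 0.3908310254105629
A side [ 0.5462 -0.081  -0.2803] deg -16.058925951194283 maxres 0.6967216102206066
B both [ 0.5728 -0.3099  0.2878] deg 16.491909924888272 maxres 0.7770493404549939
B top [ 0.5723 -0.3104  0.2718] deg 15.575539570970255 maxres 0.39739815899326913
B side [ 0.5744 -0.3089  0.3156] deg 18.081658618717537 maxres 0.23748151558169184
uj (top): dot [-2.0918  0.3586] far [58.9349 -0.7924] near [-64.0276   5.6599] stub end [-80.0713   2.5058]
uj dot tri (array([ 0.5699, -0.3103,  0.0698]), np.float64(0.0020383798861196402)) [-2.8102  0.6792]
ins near mid [-50.1178  -6.4488] far step [79.7775  5.9811] far L/R bar [48.0883 20.0302] [ 54.0967 -15.6617]
```

```bash
python3 - <<'E'
from h import *
import pickle
C=pickle.load(open("C2.pkl","rb"));out=[]
for n,u,v in(("top",250,155),("side",240,205)):
    c=C[n];k=8
    im=np.clip(1.7*cv2.resize(c[0][v:v+60,u:u+50,::-1],None,fx=k,fy=k,interpolation=cv2.INTER_CUBIC).astype(float),0,255).astype(np.uint8)
    a=np.radians(-16);cx=np.array([.5436,-.0835]) if n=="top" else np.array([.5462,-.081])
    P=[]
    for x,y in((-.055,-.017),(.055,-.017),(.055,.017),(-.055,.017)):
        X=cx+[x*np.cos(a)-y*np.sin(a),x*np.sin(a)+y*np.cos(a)]
        P.append(((proj(c,(*X,.059))-[u,v]+.5)*k-.5))
    cv2.polylines(im,[np.int32(P)],True,(255,0,0),1); out.append(im)
cv2.imwrite("pics/z.png",np.hstack(out))
E
```

```text
(no output)
```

View pics/z.png

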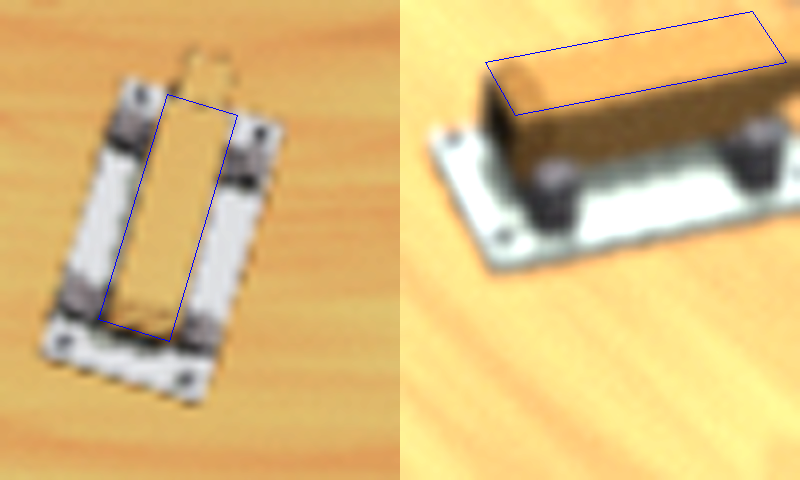

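Both parts sit flat between the cheeks, within about 3 mm and 3° of the projected outline. I go on to the gate and lower the open fingers over the grip block.

Call:
{"fn": "send_rows", "kwargs": {"targets": [{"travel":[0.0046,0.0031,0.1],"twist":[0,0,0],"gripper":0},{"travel":[0,0,0.12],"twist":[0,0,0],"gripper":0},{"travel":[0,0,0.06],"twist":[0,0,0],"gripper":0},{"travel":[0,0,0],"twist":[0,0,0],"gripper":0}]}}

```text
time_s: 33.3
position: [0.579, 0.2635, 0.1808]
orientation: [[-0.455, 0.89, -0.001], [0.89, 0.455, -0.0], [0.0, -0.001, -1.0]]
ft_force: [-0.1, 0.7, 0.7]
width: 0.497
finger_force: 0.0
```

```bash
python3 -c "
from h import *
go(.579,.263,.146,117.1)
c=lambda u,v,w,h,k,C,g:np.clip(g*cv2.resize(C[0][v:v+h,u:u+w,::-1],None,fx=k,fy=k,interpolation=cv2.INTER_CUBIC).astype(float),0,255).astype(np.uint8)
S=cam('side');cv2.imwrite('pics/gg.png',c(180,95,100,75,8,S,1.8))
"
```

```text
t 33.3 p [0.579  0.2635 0.1808] yaw 117.09 tilt [-0.001 -0.    -1.   ] w 43.7 ft [-0.1  0.7  0.7] ff 0.0 q [ 0.24  0.58  1.13 -0.    1.44 -0.23]
after twist travel [-0.0019 -0.001   0.1391] twist -0.0001
before travel [-0.0019 -0.001   0.1391] twist -0.0001
```

View pics/gg.png

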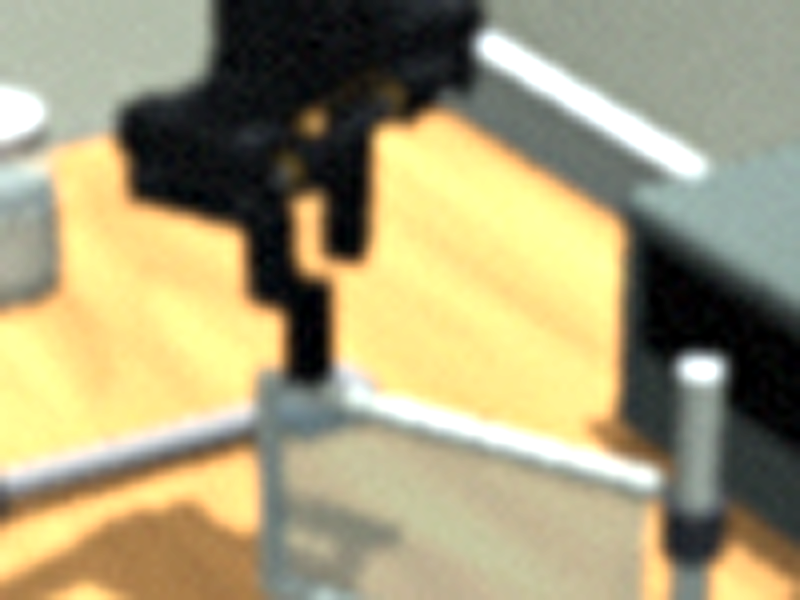

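The side view shows the block at (310,290–380) centred between the fingertips at (270,300) and (345,255). I lower the rest of the way, narrow the fingers and swing the gate along its arc.

Call:
{"fn": "send_rows", "kwargs": {"targets": [{"travel":[0,0,0.08],"twist":[0,0,0],"gripper":0},{"travel":[0,0,0.059],"twist":[0,0,0],"gripper":0},{"travel":[0,0,0],"twist":[0,0,0],"gripper":-0.4},{"travel":[0,0,0],"twist":[0,0,0],"gripper":-0.4},{"travel":[0,0,0],"twist":[0,0,0],"gripper":-0.4}]}}

```text
time_s: 33.98
position: [0.5793, 0.2643, 0.1473]
orientation: [[-0.456, 0.89, 0.001], [0.89, 0.456, 0.0], [-0.0, 0.001, -1.0]]
ft_force: [-1.3, 0.0, -0.6]
width: 0.301
finger_force: 0.0
```

Call:
{"fn": "send_rows", "kwargs": {"targets": [{"travel":[-0.001,-0.04,0],"twist":[0,0,-0.0167],"gripper":-0.4},{"travel":[-0.003,-0.066,0],"twist":[0,0,-0.0278],"gripper":-0.4},{"travel":[-0.004,-0.08,0],"twist":[0,0,-0.0333],"gripper":-0.4},{"travel":[-0.004,-0.08,0],"twist":[0,0,-0.0333],"gripper":-0.4},{"travel":[-0.004,-0.08,0],"twist":[0,0,-0.0333],"gripper":-0.4},{"travel":[-0.004,-0.08,0],"twist":[0,0,-0.0333],"gripper":-0.4},{"travel":[-0.004,-0.08,0],"twist":[0,0,-0.0333],"gripper":-0.4},{"travel":[0,0,0],"twist":[0,0,0],"gripper":-0.4}]}}

```text
time_s: 34.98
position: [0.4927, 0.1741, 0.1471]
orientation: [[-0.906, 0.423, 0.001], [0.423, 0.906, 0.0], [-0.001, 0.0, -1.0]]
ft_force: [0.9, -0.5, -0.2]
width: 0.298
finger_force: 0.0
```

```bash
python3 -c "
from h import *
go(.5,.1,.146,155.1)"
```

```text
t 34.98 p [0.4927 0.1741 0.1471] yaw 155.0 tilt [ 0.001  0.    -1.   ] w 26.2 ft [ 0.9 -0.5 -0.2] ff 0.0 q [ 0.11  0.42  1.52 -0.    1.2  -1.02]
after twist travel [-0.1514 -0.2566  0.0045] twist -0.0006
before travel [-0.1518 -0.2563  0.0045] twist -0.0006
```

Call:
{"fn": "send_rows", "kwargs": {"targets": [{"travel":[-0.003,-0.066,0],"twist":[0,0,-0.0278],"gripper":-0.4},{"travel":[-0.004,-0.08,0],"twist":[0,0,-0.0333],"gripper":-0.4},{"travel":[-0.004,-0.08,0],"twist":[0,0,-0.0333],"gripper":-0.4},{"travel":[-0.002,-0.053,0],"twist":[0,0,-0.0222],"gripper":-0.4},{"travel":[-0.001,-0.027,0],"twist":[0,0,-0.0111],"gripper":-0.4},{"travel":[0,0,0],"twist":[0,0,0],"gripper":-0.4}]}}

```text
time_s: 35.72
position: [0.4758, 0.1007, 0.1467]
orientation: [[-0.999, 0.036, 0.001], [0.036, 0.999, 0.0], [-0.001, 0.0, -1.0]]
ft_force: [-0.4, 0.3, -0.1]
width: 0.304
finger_force: 0.0
```

```bash
python3 -c "
from h import *
go(.475,.082,.146,183.8)"
```

```text
t 35.73 p [0.4758 0.1007 0.1467] yaw 177.96 tilt [ 0.001  0.    -1.   ] w 26.7 ft [-0.4  0.3 -0.1] ff 0.0 q [-0.04  0.36  1.62  0.    1.16 -1.57]
after twist travel [ 0.0081 -0.0746  0.0029] twist -0.0324
before travel [ 0.0005 -0.075   0.0029] twist -0.0324
```

Call:
{"fn": "send_rows", "kwargs": {"targets": [{"travel":[0,-0.02,0],"twist":[0,0,-0.0083],"gripper":-0.4},{"travel":[0,-0.02,0],"twist":[0,0,-0.0083],"gripper":-0.4},{"travel":[0,-0.013,0],"twist":[0,0,-0.0056],"gripper":-0.4},{"travel":[0,-0.013,0],"twist":[0,0,-0.0056],"gripper":-0.4},{"travel":[0,0,0],"twist":[0,0,0],"gripper":-0.4}]}}

```text
time_s: 36.35
position: [0.4751, 0.0838, 0.1465]
orientation: [[-0.999, -0.054, -0.0], [-0.054, 0.999, -0.0], [0.0, -0.0, -1.0]]
ft_force: [0.0, -0.7, 0.3]
width: 0.299
finger_force: 0.0
```

Call:
{"fn": "send_rows", "kwargs": {"targets": [{"travel":[0,-0.01,0],"twist":[0,0,-0.004],"gripper":-0.4},{"travel":[0,0,0],"twist":[0,0,0],"gripper":-0.4}]}}

```text
time_s: 36.6
position: [0.4752, 0.0823, 0.1464]
orientation: [[-0.998, -0.067, -0.0], [-0.067, 0.998, 0.002], [-0.0, 0.002, -1.0]]
ft_force: [-0.1, 4.6, -0.4]
width: 0.303
finger_force: 2.6
```

Call:
{"fn": "send_rows", "kwargs": {"targets": [{"travel":[0,-0.008,0],"twist":[0,0,0],"gripper":-0.4},{"travel":[0,0,0],"twist":[0,0,0],"gripper":-0.4}]}}

```text
time_s: 36.85
position: [0.4752, 0.0821, 0.1464]
orientation: [[-0.998, -0.067, -0.0], [-0.067, 0.998, 0.006], [-0.0, 0.006, -1.0]]
ft_force: [0.4, 17.5, 0.5]
width: 0.302
finger_force: 8.6
```

Call:
{"fn": "send_rows", "kwargs": {"targets": [{"travel":[0,0.022,0],"twist":[0,0,0],"gripper":-0.4},{"travel":[0,0,0],"twist":[0,0,0],"gripper":-0.4},{"travel":[0,0,-0.05],"twist":[0,0,0],"gripper":-0.4},{"travel":[0,0,-0.12],"twist":[0,0,0],"gripper":-0.4},{"travel":[0,0,-0.16],"twist":[0,0,0],"gripper":-0.4},{"travel":[0,0,-0.12],"twist":[0,0,0],"gripper":-0.4},{"travel":[0.05,-0.1,0],"twist":[0,0,0],"gripper":-0.4},{"travel":[0.1,-0.2,0],"twist":[0,0,0],"gripper":-0.4},{"travel":[0.1,-0.2,0],"twist":[0,0,0],"gripper":-0.4},{"travel":[0.1,0.2,0],"twist":[0,0,0],"gripper":-0.4},{"travel":[0,0,0],"twist":[0,0,0],"gripper":-0.4}]}}

```text
time_s: 38.22
position: [0.3913, 0.0046, 0.2601]
orientation: [[-0.998, -0.065, 0.001], [-0.065, 0.998, -0.0], [-0.001, -0.0, -1.0]]
ft_force: [0.8, -0.0, -0.4]
width: 0.298
finger_force: 0.0
```

```bash
python3 - <<'E'
from h import *
go(.4,.1,.25,184)
T=cam('top');S=cam('side')
for n,c in(("top",T),("side",S)):
    print(n,[(atz(c,a["point"],.168),round(a["conf"],2)) for a in ctrl.pinpoint(n,"gate_grip")[:2]])
c=lambda u,v,w,h,k,C,g:np.clip(g*cv2.resize(C[0][v:v+h,u:u+w,::-1],None,fx=k,fy=k,interpolation=cv2.INTER_CUBIC).astype(float),0,255).astype(np.uint8)
cv2.imwrite("pics/end.png",np.vstack([c(150,110,200,75,4,T,1.5),c(200,130,160,60,5,S,1.5)]))
E
```

```text
t 38.23 p [0.3913 0.0046 0.2601] yaw -176.25 tilt [ 0.001 -0.    -1.   ] w 26.2 ft [ 0.8 -0.  -0.4] ff 0.0 q [-0.29  0.08  1.65  0.    1.42 -1.93]
after twist travel [-0.0615  0.3781  0.0402] twist -0.0014
before travel [-0.0599  0.3784  0.0402] twist -0.0014
top []
side [(array([0.46522543, 0.09268661, 0.168     ]), 0.65), (array([ 0.55029437, -0.33328246,  0.168     ]), 0.25)]
```

View pics/end.png

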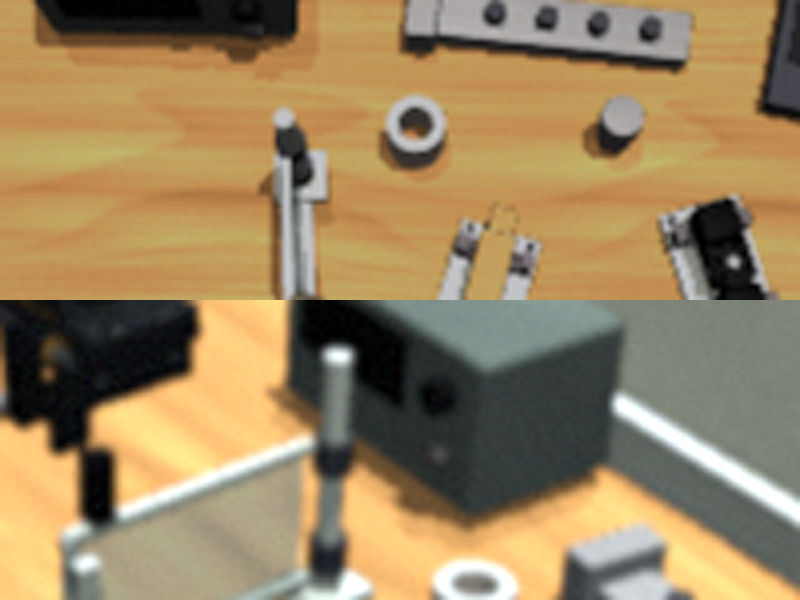

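The gate stands shut along its rail: top crop column 290, side crop with the grip block at (97,485) and the free end at the stop post. Both parts are still in their cradles and the gripper is clear, so I hand in.

```bash
python3 -c "
from plant import ctrl
print(ctrl.job_done())"
```

```text
the job is handed in; nothing more can be done
None
```

I handed the job in at about 38 s: the universal joint and insert are swapped, each flat and within about 3 mm of centre, though the insert may be 2–3° off the cradle's line, and the gate is shut against its stop.

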